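# Fit the die insert and set the purge air

## Robot

A 6-joint arm with a two-finger parallel gripper is mounted at the origin on the work surface. World frame = base frame: x ahead of the robot, y to its left, z up, the work surface at z = 0. Lengths are in m, angles in rad, forces in N, time in s.
With the tool pointing down it reaches from about 0.25 to 0.725 m from the base axis. Payload 4 kg.
Tool frame: the origin (TCP) lies on the centre line of the jaws, within the pads' length; the fingertips stand 14 mm ahead of it and the grasp point (between the pads) lies 5 mm behind it; z points along the fingers, x is the direction in which the jaws open and shut, and the axes are right-handed (so a half turn about z gives the same grasp; the last joint's range is limited). The gripper opens to 85 mm and grips with 20 to 120 N. Pads are 22 mm wide; open, the fingers measure 114 mm over their backs; the gripper's body (76 mm by 85 mm) begins 54 mm behind the grasp point. The pads swing forward as they close: fully open they stand 13 mm farther back than shut.
Start: joints at [-1.184, 0.241, 0.005, 1.335, 0, 1.571], TCP at [0.189, -0.463, 0.223] pointing down, gripper open.
Joint ranges: [-2.72, 2.72], [-1.05, 1.87], [-1.09, 1.28], [-1.99, 2.15], [-1.42, 1.44], [-3.14, 3.14]. Speed limits (rad/s): [2.79, 2.79, 3.14, 3.14, 3.14, 3.14].

## Interface

Orientations are given as a unit quaternion [x, y, z, w].
In Python, from workcell import bot gives the robot as it stands.
- The arm moves only by the tool play_rows, never from a script. Its argument "motion" is a list of rows, each an object with "fingers": the closure, from -1 (fully open) to 1 (shut), so that 0 is half open; "translation": the shift along the tool's x, y, z in cm, a list of three; "roll": the turn about the tool's z in degrees. A call has 1 to 20 rows; each row is the pose to reach, as a shift and turn from the pose commanded when the call began, along the tool's axes at that moment; what a row does not reach only later rows make up. A row lasts 1/12 s, in which the tool goes at most 41.7 mm and 7.16 degrees, less where a joint would pass 70% of its speed; a pose out of reach is approached as far as the arm can. A call with a gripper value outside its range is refused whole. The fingers move at their own pace and stop on an object; the grip force is fixed at half the most. Time passes only in rows, so rows that repeat a pose let the fingers close. It gives the time, the measured TCP pose, the force and the opening at its end, in the units of the state.
- bot.get_obs(): the state, without advancing time (a new reading comes with each control period).
- bot.camera(name): name is "side" or "top" or "wrist"; returns a dict with "pixels" (480x640x3 uint8, red, green, blue), "intrinsics" (3x3 intrinsics, pixels), "world_to_cam" (4x4, takes a point from world to camera coordinates). Camera axes: x right, y down, z forward; pixel columns grow to the right and rows downward; lengths in m; the calibration is good to about 2 mm. A picture is of the moment at which its call begins. There is no depth.
- bot.job_done(): hands the job in, once; it reports no verdict.
The state is a dict: "clock": time; "joint_pos": joint angles; "joint_vel": joint speeds; "tau": joint torques, N m; "eef_pos": TCP position; "tool_rot": TCP orientation; "ft_force": force on the tool from outside, world axes, zero at the start; "ft_torque": the same for the moment, N m; "grip_width": finger opening in m.
Only numpy, scipy, OpenCV 4.12 (cv2) and the standard library are available. Lean on these libraries where they do the work, as an engineer would, in place of code of your own. Each camera call takes 0.05 s, during which the arm holds its last target. There are 200 camera calls.

## Task

Fit the large round plaster insert into the empty round pocket of the press die, pattern up and fully home, lowering it in rather than dropping it, and let it go. Then set the die's purge air by the handle of the valve wheel: screw the valve clockwise until it is shut on its stop, back it off exactly two full turns, and finish with the gripper still closed on the handle, holding it there ready to shut off. Leave everything else on the bench where it is.

Things in the scene. Friction and masses are not known exactly. Their poses are not given: they have to be found in the camera images.
- round_insert: The large round plaster die insert: an off-white disc 60 mm in diameter, 22 mm thick, edges chamfered 1 mm, a flat flower pattern on top, about 85 g. It lies flat, pattern up, on the bench to the robot's right among a smaller round and a square insert of the same plaster. Origin: centre of its underside; z up.
- round_pocket (a point): Centre of the mouth of the empty round pocket, in the top face of the die holder (46 mm above the bench). The pocket is 63 mm wide, 10 mm deep, flat-floored, lip chamfered 1.5 mm: a seated insert stands 12 mm proud. Axes: y runs along the base plate to the valve axis, 180 mm away; z up; x across the plate, away from the robot.
- valve_axis (a point): Point on the upright axis of the valve wheel, 126 mm above the bench; axes as round_pocket, not turning with the wheel. The wheel is bare aluminium, three-spoked, 124 mm over its rim (rim 14 mm thick, its top 124 mm above the bench; hub nut up to 131 mm), on the brass valve in the pipe line. It does not rise as it turns.
- wheel (a joint): Angle of the valve wheel in rad: 0 = shut against its stop, growing as it opens, counter-clockwise seen from above; one turn is 6.283, four turns in all. It starts 0.5 to 1.2 turns open. It turns stiffly (0.12 N m, about 2 N at the handle) and stays where it is left; at 0 it stops dead.
- handle: Revolving handle of the wheel: upright black grip, 22 mm in diameter, on the rim 55 mm from the wheel axis. Origin: its foot, on its own axis, 126 mm above the bench; the grip runs from 2 to 52 mm above that. It spins freely about its own axis, so a gripper on it need not turn. At wheel value q it stands in the x direction of valve_axis turned by q counter-clockwise from above.
- station: The fixed press-die station: grey steel base plate 180 by 400 by 10 mm; at one end a steel die holder 112 by 180 mm, top 46 mm above the bench, with a round pocket (empty) and, 84 mm further from the valve, a square pocket (filled); at the other end the air pipe, gauge, brass valve. Origin: under the plate, 130 mm from the valve axis, 50 mm from the round pocket; axes as round_pocket.
- seated_square: Square plaster insert, 54 by 54 by 22 mm, seated in the die's square pocket; stays there. Origin: centre of its underside.
- small_insert: Smaller round plaster insert, 42 mm in diameter, 22 mm thick, lying on the bench to the right; not needed. Origin: centre of its underside.
- spare_square: Spare square plaster insert, 54 by 54 by 22 mm, lying on the bench to the right; not needed. Origin: centre of its underside.
- glaze_brush: Brush, 190 mm long, lying to the left of the die plate. Origin at its middle, on the bench.
- wood_rib: Potter's rib, a flat wooden scraper 100 by 42 by 6 mm, lying beside the inserts on the right. Origin: centre of its underside.
- brown_jug: Dark brown glazed jug, 92 mm wide, 110 mm high, standing beyond the die plate. Origin: centre of its underside.
- clay_pot: Small terracotta bowl, 90 mm wide, 75 mm high, standing beyond the inserts. Origin: centre of its underside.
Mind the look-alikes: they are no part of the job. Leave any brown or turquoise look-alike of the round_insert alone.

How it is judged:
By the outcome, as a careful person would: the job done as asked, in the order asked, and still so for the second after the job is handed in, while the arm keeps its last pose, push and grip.
It also fails if it takes over 72 s, if anything falls off the work surface, if the arm or the gripper's body presses on something with over 40 N, if the wrist force passes 120 N, or if a joint passes its speed limit or range.

## Working session

There is one attempt and no reset: what is moved stays moved. The work goes in short steps, Python scripts to look and compute and a tool call to move; the robot and the scene stay as the last step left them, time stands still between calls to the robot, and variables do not carry over. Pictures are saved under pics/ and viewed, about 8 in all and at most 12, crops included, and the job is handed in when it is done.

Besides the shell and the picture viewer there is one more tool, called after "Call:" by a JSON object that holds its "method" and its "body". play_rows: Moves the arm, as the interface text tells. Its arguments: {"type":"object","properties":{"motion":{"type":"array","items":{"type":"object","properties":{"fingers":{"type":"number"},"translation":{"type":"array","items":{"type":"number"}},"roll":{"type":"number"}}}}},"required":["motion"]}

```bash
mkdir -p pics; cat > h.py <<'E'
import numpy as np, cv2
from workcell import bot
def snap(n,tag):
    c=bot.camera(n); im=cv2.cvtColor(c["pixels"],cv2.COLOR_RGB2BGR); cv2.imwrite(f"pics/{tag}.png",im)
    return im,np.array(c["intrinsics"]),np.array(c["world_to_cam"])
def ray(K,T,u,v):
    R,t=T[:3,:3],T[:3,3]; return -R.T@t, R.T@np.linalg.solve(K,[u,v,1.])
def onz(K,T,u,v,z):
    o,d=ray(K,T,u,v); return o+d*(z-o[2])/d[2]
def proj(K,T,p):
    q=K@(T[:3,:3]@np.asarray(p)+T[:3,3]); return q[:2]/q[2]
def tri(*obs):
    A=np.zeros((3,3));b=np.zeros(3)
    for K,T,u,v in obs:
        o,d=ray(K,T,u,v); d=d/np.linalg.norm(d);P=np.eye(3)-np.outer(d,d);A+=P;b+=P@o
    x=np.linalg.solve(A,b)
    return x,max(np.linalg.norm(np.cross(x-ray(*o)[0],(lambda d:d/np.linalg.norm(d))(ray(*o)[1]))) for o in obs)
E
python3 - <<'E'
from h import *
np.set_printoptions(precision=4,suppress=True)
for n in("top","side"):
    im,K,T=snap(n,n+"0"); np.savez(n+"0.npz",im=im,K=K,T=T); print(n,K.tolist(),(-T[:3,:3].T@T[:3,3]))
print(bot.get_obs())
E
```

```text
top [[438.3724025651507, 0.0, 318.41781656836], [0.0, 438.3724025651507, 238.53383533011325], [0.0, 0.0, 1.0]] [0.4342 0.0153 0.9914]
side [[449.857412741022, 0.0, 320.50013863061065], [0.0, 449.857412741022, 235.84452882532358], [0.0, 0.0, 1.0]] [ 0.4135 -0.6758  0.6814]
{'clock': 0.1, 'joint_pos': array([-1.184 ,  0.2414,  0.0039,  1.3352,  0.    ,  1.5708]), 'joint_vel': array([ 0.0014, -0.0039,  0.0036, -0.0004,  0.0006,  0.0008]), 'tau': array([  0.    , -37.3137,  25.301 ,   0.0109,  -0.    ,   0.    ]), 'eef_pos': array([ 0.1884, -0.4625,  0.2225]), 'tool_rot': array([ 0.8298, -0.558 , -0.0008, -0.0005]), 'ft_force': array([ 0.2774, -0.0393, -0.2013]), 'ft_torque': array([-0.0601, -0.0216, -0.0057]), 'grip_width': 0.08500755513904887}
```

View pics/top0.png

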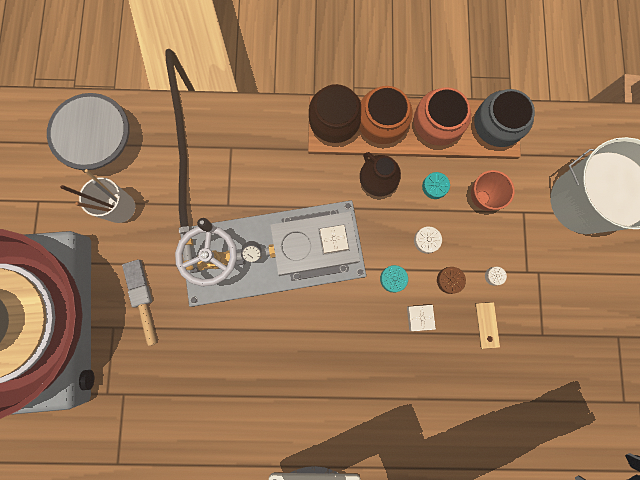

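View pics/side0.png

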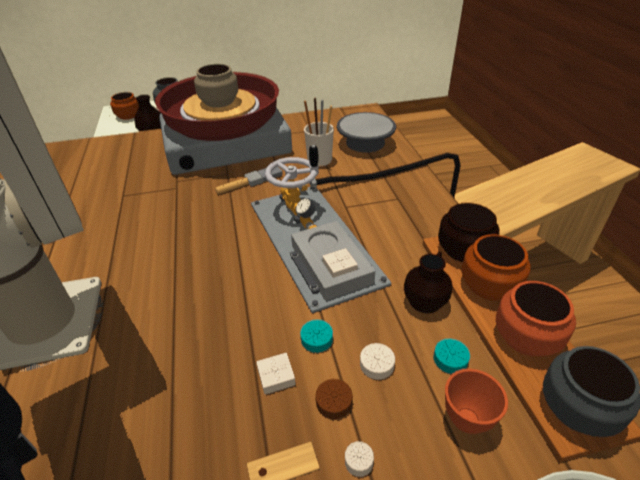

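Candidates for the insert in the top view: off-white discs at (428,239), large, and (497,276), small; turquoise at (394,278) and (436,185); brown at (452,280); white squares at (422,318) and (334,239). I choose (428,239), the large off-white round one. The side view shows it at (378,361). The pocket is at top (296,246), the wheel at (206,253), and the handle near (205,225).

```bash
python3 - <<'E'
from h import *
np.set_printoptions(precision=4,suppress=True)
D={n:np.load(n+"0.npz") for n in("top","side")}
def blob(n,mask,u,v):
    _,l,s,c=cv2.connectedComponentsWithStats(mask.astype(np.uint8)); 
    k=min(range(1,len(c)),key=lambda i:np.hypot(*(c[i]-[u,v]))+(99 if s[i,4]<25 else 0)); return (l==k).astype(np.uint8),s[k],c[k]
O={}
for n,pts in(("top",[(428,239),(497,276),(334,239)]),("side",[(378,358),(359,455),(340,260)])):
    im=D[n]["im"];hsv=cv2.cvtColor(im,cv2.COLOR_BGR2HSV)
    white=(hsv[...,1]<60)&(hsv[...,2]>(185))
    for i,p in enumerate(pts):
        m,s,c=blob(n,cv2.morphologyEx(white.astype(np.uint8),cv2.MORPH_CLOSE,np.ones((5,5))),*p)
        ct=max(cv2.findContours(m,0,1)[0],key=cv2.contourArea); e=cv2.fitEllipse(ct); O[n,i]=e[0]; print(n,i,s,c,e)
f=lambda n,u,v:(D[n]["K"],D[n]["T"],u,v)
for i in range(3): print(i,tri(f("top",*O["top",i]),f("side",*O["side",i])), onz(*f("top",*O["top",i]),.022 if i<2 else .058))
# rough pocket, wheel
print("pocket",onz(*f("top",296,246),.046),"sq",onz(*f("top",*O["top",2]),.058),"hub",onz(*f("top",206,254),.131))
a=cv2.resize(D["top"]["im"][200:320,160:460],None,fx=2.66,fy=2.66,interpolation=cv2.INTER_CUBIC)
b=cv2.resize(D["side"]["im"][140:280,220:420],None,fx=2,fy=2,interpolation=cv2.INTER_CUBIC)
out=np.zeros((600,798,3),np.uint8); out[:a.shape[0],:]=a[:,:798]; out[a.shape[0]:a.shape[0]+280,:400]=b
out=out[:600]; cv2.imwrite("pics/crop.png",out); print(a.shape)
E
```

```text
top 0 [416 227  26  25 523] [428.4398 239.0191] ((428.4361877441406, 239.01919555664062), (24.44452476501465, 25.405092239379883), 113.23090362548828)
top 1 [488 267  19  18 261] [496.8659 275.5211] ((496.8671875, 275.5061950683594), (16.818262100219727, 17.97365951538086), 128.7313995361328)
top 2 [ 271  213   89   61 3501] [311.5835 243.5141] ((312.74322509765625, 244.04603576660156), (56.42441940307617, 89.40242004394531), 81.45450592041016)
side 0 [361 344  33  29 743] [377.0673 357.9798] ((377.0689392089844, 357.9664306640625), (27.037464141845703, 32.99404525756836), 102.06802368164062)
side 1 [346 443  27  27 592] [358.8328 456.0203] ((358.84521484375, 456.01715087890625), (25.898929595947266, 27.236936569213867), 135.5057373046875)
side 2 [323 248  34  24 493] [339.5193 259.572 ] ((339.47576904296875, 259.600830078125), (20.464885711669922, 30.958881378173828), 88.05551147460938)
0 (array([ 0.5993, -0.2492,  0.0176]), np.float64(0.00021001351929486145)) [ 0.5984 -0.2479  0.022 ]
1 (array([ 0.52  , -0.401 ,  0.0182]), np.float64(0.00031227185088539007)) [ 0.5193 -0.3994  0.022 ]
2 (array([0.5926, 0.011 , 0.013 ]), np.float64(0.009958449292513528)) [0.5757 0.0124 0.058 ]
pocket [0.5724 0.0487 0.046 ] sq [0.5757 0.0124 0.058 ] hub [0.5402 0.2222 0.131 ]
(319, 798, 3)
```

View pics/crop.png

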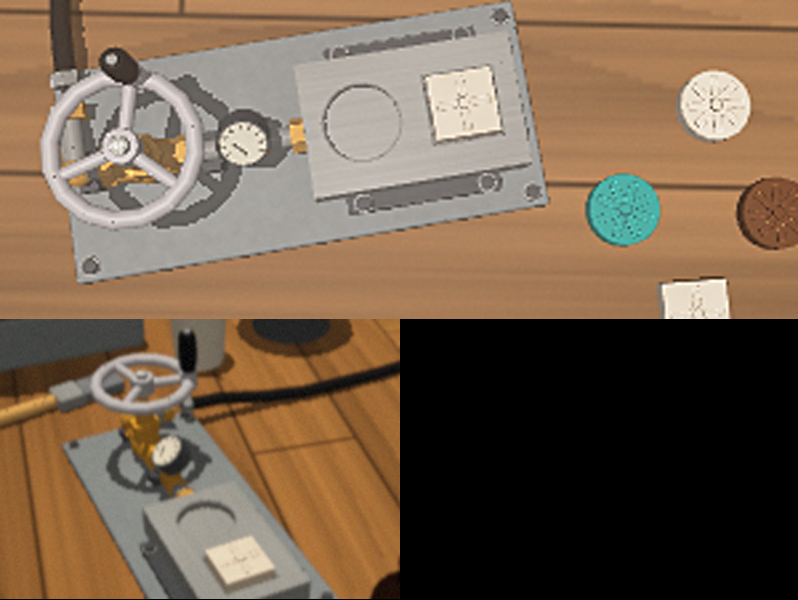

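The crop confirms the choice: a plain white disc with a flower pattern, clearly larger than the other round one. The pocket is at crop (362,122), the hub at (120,145), and the handle foot at about (127,78). The valve is therefore about 0.97 turn open. Next I move above the insert with the jaws along x.

Call:
{"method": "play_rows", "body": {"motion": [{"fingers": -1,"translation": [-0.5,-4,0.5],"roll": -7},{"fingers": -1,"translation": [-1,-8,1],"roll": -14},{"fingers": -1,"translation": [-1.3,-12,1.5],"roll": -21},{"fingers": -1,"translation": [-1.6,-16,2],"roll": -28},{"fingers": -1,"translation": [-2,-20,2.5],"roll": -35},{"fingers": -1,"translation": [-2.3,-24,3],"roll": -42},{"fingers": -1,"translation": [-2.6,-28,3.5],"roll": -49},{"fingers": -1,"translation": [-3,-32,4],"roll": -56},{"fingers": -1,"translation": [-3.4,-36,5],"roll": -63},{"fingers": -1,"translation": [-3.8,-40,6],"roll": -70},{"fingers": -1,"translation": [-4,-43,6],"roll": -73},{"fingers": -0.4,"translation": [-4.2,-45,6],"roll": -73},{"fingers": -0.4,"translation": [-4.3,-46.1,6],"roll": -73},{"fingers": -0.4,"translation": [-4.3,-46.1,6],"roll": -73},{"fingers": -0.4,"translation": [-4.3,-46.1,6],"roll": -73},{"fingers": -0.4,"translation": [-4.3,-46.1,6],"roll": -73}]}}

```text
clock: 1.43
eef_pos: [0.5983, -0.2497, 0.1629]
tool_rot: [0.999, 0.045, -0.001, -0.0]
ft_force: [1.2, -0.2, 0.1]
grip_width: 0.0595
```

```bash
python3 - <<'E'
from h import *
np.set_printoptions(precision=4,suppress=True)
o=bot.get_obs();print({k:o[k] for k in("clock","joint_pos","eef_pos","tool_rot","ft_force","grip_width")})
im,K,T=snap("wrist","w1"); np.savez("w1.npz",im=im,K=K,T=T); print(K[0],-T[:3,:3].T@T[:3,3],T[:3,:3])
im2,K2,T2=snap("side","s1"); np.savez("s1.npz",im=im2,K=K2,T=T2)
p=proj(K2,T2,o["eef_pos"]).astype(int); print(p, proj(K,T,o["eef_pos"]))
c=im2[max(p[1]-100,0):p[1]+100,p[0]-75:p[0]+75]; c=cv2.resize(c,(360,480))
cv2.imwrite("pics/v1.png",np.hstack([cv2.resize(im,(440,480))if 0 else im[:, 120:560],c]))
E
```

```text
{'clock': 1.4333, 'joint_pos': array([-0.3951,  0.5691,  0.3415,  1.3447, -0.0003,  1.0861]), 'eef_pos': array([ 0.5983, -0.2497,  0.1629]), 'tool_rot': array([ 0.999 ,  0.0447, -0.0007, -0.0002]), 'ft_force': array([ 1.1502, -0.2485,  0.077 ]), 'grip_width': 0.059544913938218515}
[377.9551   0.     315.9121] [ 0.5925 -0.1737  0.3136] [[ 0.9961  0.0886 -0.0003]
 [ 0.0845 -0.9495  0.3023]
 [ 0.0265 -0.3011 -0.9532]]
[382 301] [314.0366 296.4932]
```

View pics/v1.png

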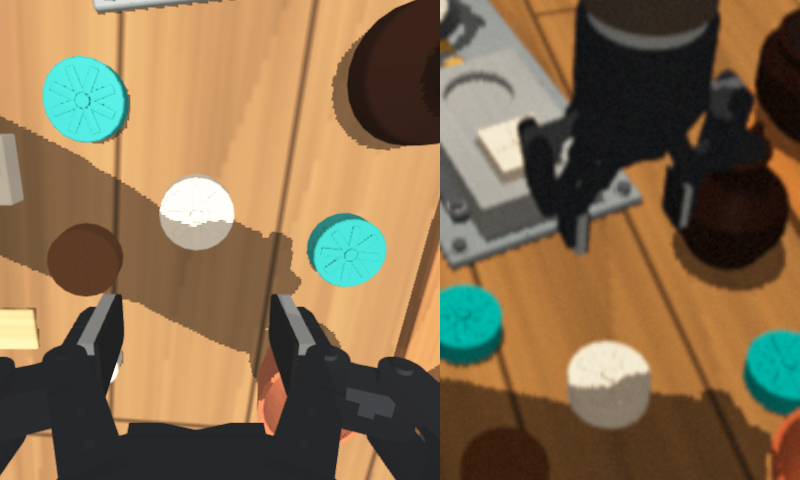

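```bash
python3 - <<'E'
from h import *
from scipy.spatial.transform import Rotation as Ro
np.set_printoptions(precision=4,suppress=True)
o=bot.get_obs();R=Ro.from_quat(o["tool_rot"]).as_matrix();p=o["eef_pos"]
d=np.load("w1.npz");im,K,T=d["im"],d["K"],d["T"]
print(R)
for k in(0,.004,.008,.011,.014):
  print(k,[proj(K,T,p+R@[s*.0298,y,k]).round(0)-[120,0] for s in(-1,1) for y in(-.011,.011)])
hsv=cv2.cvtColor(im,cv2.COLOR_BGR2HSV)
m=((hsv[...,1]<60)&(hsv[...,2]>110)).astype(np.uint8)
m=cv2.morphologyEx(m,cv2.MORPH_CLOSE,np.ones((7,7)))
_,l,s,c=cv2.connectedComponentsWithStats(m);k=l[212,317]; print(s[k],c[k])
ct=max(cv2.findContours((l==k).astype(np.uint8),0,1)[0],key=cv2.contourArea)
e=cv2.fitEllipse(ct);print(e)
print(onz(K,T,*c[k],.020))
t=np.load("top0.npz");s_=np.load("side0.npz")
print(tri((K,T,*c[k]),(t["K"],t["T"],428.44,239.02)))
E
```

```text
[[ 0.9961  0.0885 -0.0005]
 [ 0.0885 -0.9961  0.    ]
 [-0.0005 -0.0001 -1.    ]]
0 [array([125., 275.]), array([127., 320.]), array([263., 275.]), array([260., 320.])]
0.004 [array([126., 271.]), array([129., 316.]), array([261., 271.]), array([259., 316.])]
0.008 [array([128., 268.]), array([130., 311.]), array([260., 268.]), array([257., 311.])]
0.011 [array([129., 265.]), array([131., 308.]), array([259., 265.]), array([256., 308.])]
0.014 [array([130., 263.]), array([132., 305.]), array([258., 263.]), array([256., 305.])]
[ 279  174   75   76 4382] [316.3063 212.1474]
((316.3074951171875, 212.1354522705078), (73.16185760498047, 74.47782897949219), 1.4101606607437134)
[ 0.5992 -0.2472  0.02  ]
(array([ 0.5992, -0.2485,  0.0175]), np.float64(0.0006545403945014037))
```

Call:
{"method": "play_rows", "body": {"motion": [{"fingers": -0.65,"translation": [0.1,-0.1,2],"roll": 0},{"fingers": -0.65,"translation": [0.1,-0.1,4.5],"roll": 0},{"fingers": -0.65,"translation": [0.1,-0.1,7],"roll": 0},{"fingers": -0.65,"translation": [0.1,-0.1,9.5],"roll": 0},{"fingers": -0.65,"translation": [0.1,-0.1,11.5],"roll": 0},{"fingers": -0.65,"translation": [0.1,-0.1,12.8],"roll": 0},{"fingers": -0.65,"translation": [0.1,-0.1,13.3],"roll": 0},{"fingers": -0.65,"translation": [0.1,-0.1,13.3],"roll": 0},{"fingers": -0.65,"translation": [0.1,-0.1,13.3],"roll": 0}]}}

```text
clock: 2.28
eef_pos: [0.6002, -0.249, 0.0311]
tool_rot: [0.999, 0.045, 0.0, 0.0]
ft_force: [-0.4, -0.7, 1.0]
grip_width: 0.0705
```

```bash
python3 - <<'E'
from h import *
im,K,T=snap("wrist","w2");im2,K2,T2=snap("side","s2");o=bot.get_obs();print(o["eef_pos"],o["ft_force"])
p=proj(K2,T2,o["eef_pos"]).astype(int);print(p,proj(K,T,o["eef_pos"]))
c=cv2.resize(im2[p[1]-70:p[1]+50,p[0]-50:p[0]+40],(360,480),interpolation=cv2.INTER_CUBIC)
cv2.imwrite("pics/v2.png",np.hstack([im[:,100:540],c]))
E
```

```text
[ 0.60120228 -0.24901684  0.03208561] [-0.06186396  0.01924974 -0.04333345]
[378 352] [316.22594724 297.84437657]
```

View pics/v2.png

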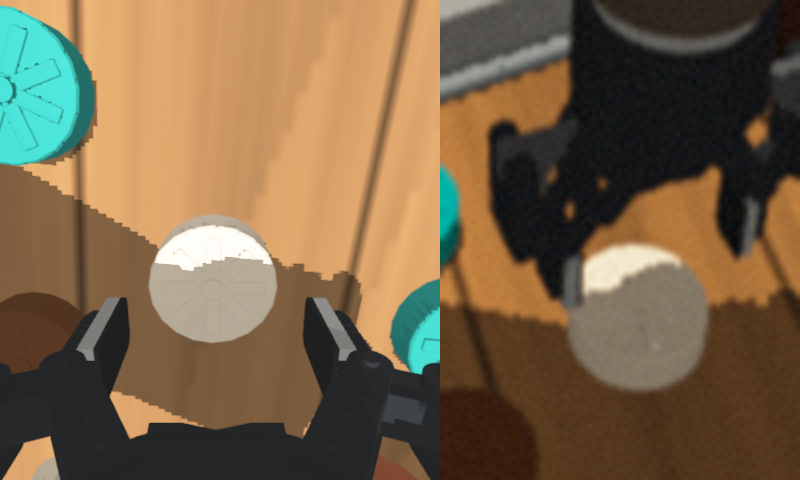

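Picture 5 (v2): the disc is centred between the pads (wrist full-image pixel (313,283)), and the tips at row 297 are still above it. I go down in small steps to feel for the bench with the tips.

Call:
{"method": "play_rows", "body": {"motion": [{"fingers": -0.65,"translation": [-0.05,0,0.3],"roll": 0},{"fingers": -0.65,"translation": [-0.05,0,0.6],"roll": 0},{"fingers": -0.65,"translation": [-0.05,0,0.9],"roll": 0},{"fingers": -0.65,"translation": [-0.05,0,1.1],"roll": 0},{"fingers": -0.65,"translation": [-0.05,0,1.3],"roll": 0},{"fingers": -0.65,"translation": [-0.05,0,1.4],"roll": 0},{"fingers": -0.65,"translation": [-0.05,0,1.5],"roll": 0},{"fingers": -0.65,"translation": [-0.05,0,1.5],"roll": 0}]}}

```text
clock: 3.05
eef_pos: [0.5996, -0.2482, 0.0149]
tool_rot: [0.999, 0.045, -0.0, -0.0]
ft_force: [0.8, 0.9, -0.6]
grip_width: 0.0706
```

Call:
{"method": "play_rows", "body": {"motion": [{"fingers": -0.65,"translation": [0,0,0.1],"roll": 0},{"fingers": -0.65,"translation": [0,0,0.2],"roll": 0},{"fingers": -0.65,"translation": [0,0,0.3],"roll": 0},{"fingers": -0.65,"translation": [0,0,0.3],"roll": 0},{"fingers": -0.65,"translation": [0,0,0.3],"roll": 0}]}}

```text
clock: 3.47
eef_pos: [0.5997, -0.2483, 0.0122]
tool_rot: [0.999, 0.045, -0.0, -0.0]
ft_force: [0.4, -0.3, 0.5]
grip_width: 0.0703
```

Call:
{"method": "play_rows", "body": {"motion": [{"fingers": -0.65,"translation": [0,0,0.1],"roll": 0},{"fingers": -0.65,"translation": [0,0,0.2],"roll": 0},{"fingers": -0.65,"translation": [0,0,0.2],"roll": 0}]}}

```text
clock: 3.72
eef_pos: [0.5996, -0.2482, 0.0101]
tool_rot: [0.999, 0.045, -0.0, -0.0]
ft_force: [-0.7, 0.4, 0.2]
grip_width: 0.0706
```

Call:
{"method": "play_rows", "body": {"motion": [{"fingers": -0.65,"translation": [0,0,0.1],"roll": 0},{"fingers": -0.65,"translation": [0,0,0.2],"roll": 0},{"fingers": -0.65,"translation": [0,0,0.2],"roll": 0}]}}

```text
clock: 3.97
eef_pos: [0.5996, -0.2482, 0.008]
tool_rot: [0.999, 0.045, -0.0, -0.0]
ft_force: [-0.0, -0.8, -0.2]
grip_width: 0.0705
```

Call:
{"method": "play_rows", "body": {"motion": [{"fingers": -0.65,"translation": [0,0,0.1],"roll": 0},{"fingers": -0.65,"translation": [0,0,0.2],"roll": 0},{"fingers": -0.65,"translation": [0,0,0.2],"roll": 0}]}}

```text
clock: 4.22
eef_pos: [0.5996, -0.2482, 0.006]
tool_rot: [0.999, 0.045, -0.0, -0.0]
ft_force: [-0.5, 0.4, -0.4]
grip_width: 0.0704
```

Call:
{"method": "play_rows", "body": {"motion": [{"fingers": -0.65,"translation": [0,0,0.1],"roll": 0},{"fingers": -0.65,"translation": [0,0,0.2],"roll": 0},{"fingers": -0.65,"translation": [0,0,0.2],"roll": 0}]}}

```text
clock: 4.47
eef_pos: [0.5996, -0.2482, 0.004]
tool_rot: [0.999, 0.045, -0.0, -0.0]
ft_force: [-0.5, 0.2, -0.2]
grip_width: 0.0705
```

Call:
{"method": "play_rows", "body": {"motion": [{"fingers": -0.65,"translation": [0,0,0.1],"roll": 0},{"fingers": -0.65,"translation": [0,0,0.2],"roll": 0},{"fingers": -0.65,"translation": [0,0,0.2],"roll": 0}]}}

```text
clock: 4.72
eef_pos: [0.5996, -0.2482, 0.0021]
tool_rot: [0.999, 0.045, -0.0, -0.0]
ft_force: [-0.4, 0.5, -0.1]
grip_width: 0.0702
```

Call:
{"method": "play_rows", "body": {"motion": [{"fingers": -0.65,"translation": [0,0,0.1],"roll": 0},{"fingers": -0.65,"translation": [0,0,0.2],"roll": 0},{"fingers": -0.65,"translation": [0,0,0.2],"roll": 0}]}}

```text
clock: 4.97
eef_pos: [0.5996, -0.2482, 0.0]
tool_rot: [0.999, 0.045, -0.0, -0.0]
ft_force: [0.4, -0.3, 0.9]
grip_width: 0.0706
```

```bash
python3 - <<'E'
from h import *
im,K,T=snap("wrist","w3");im2,K2,T2=snap("side","s3");o=bot.get_obs();print(o["eef_pos"],o["ft_force"])
p=np.array([378,352])
c=cv2.resize(im2[p[1]-70:p[1]+50,p[0]-50:p[0]+40],(360,480),interpolation=cv2.INTER_CUBIC)
print(proj(K2,T2,o["eef_pos"]))
cv2.imwrite("pics/v3.png",np.hstack([im[:,100:540],c]))
E
```

```text
[ 5.99656604e-01 -2.48284957e-01  2.10783281e-04] [-0.30450535 -1.10811838 -0.2824769 ]
[376.38494779 363.39463818]
```

View pics/v3.png

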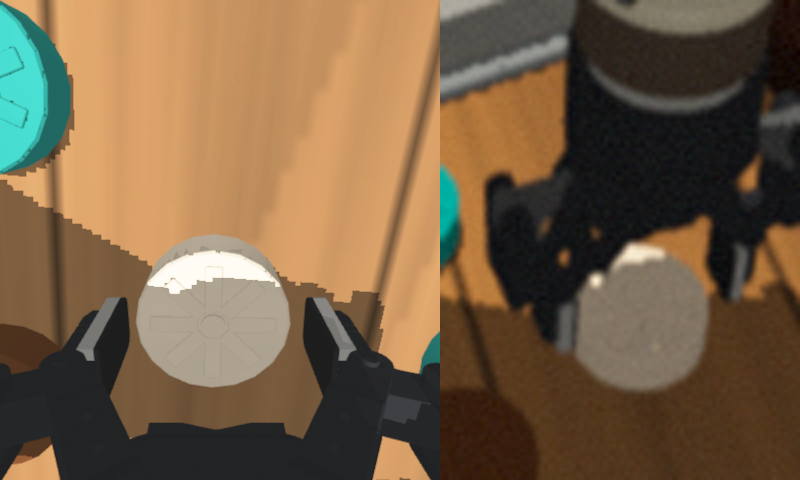

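Picture 6 (v3): the pads now flank the disc, with tips at wrist row 297 and the disc at full-image (313,318). The tips are about halfway down its height, so at this opening they stand about 12 mm behind the TCP, not ahead of it. That is the height I want, so I raise 1.5 mm and close.

Call:
{"method": "play_rows", "body": {"motion": [{"fingers": -0.65,"translation": [-0.1,0,-0.15],"roll": 0},{"fingers": -0.5,"translation": [-0.1,0,-0.15],"roll": 0},{"fingers": -0.3,"translation": [-0.1,0,-0.15],"roll": 0},{"fingers": -0.2,"translation": [-0.1,0,-0.15],"roll": 0},{"fingers": -0.2,"translation": [-0.1,0,-0.15],"roll": 0},{"fingers": -0.2,"translation": [-0.1,0,-0.15],"roll": 0}]}}

```text
clock: 5.57
eef_pos: [0.5992, -0.2486, 0.0029]
tool_rot: [0.999, 0.045, 0.001, 0.0]
ft_force: [-1.3, -0.2, 5.0]
grip_width: 0.0558
```

Call:
{"method": "play_rows", "body": {"motion": [{"fingers": -0.2,"translation": [0,0,-1],"roll": 0},{"fingers": -0.2,"translation": [0,0,-3],"roll": 0},{"fingers": -0.2,"translation": [0,0,-6],"roll": 0},{"fingers": -0.2,"translation": [0,0,-9],"roll": 0},{"fingers": -0.2,"translation": [0,0,-11],"roll": 0},{"fingers": -0.2,"translation": [0,0,-12],"roll": 0},{"fingers": -0.2,"translation": [0,0,-12],"roll": 0},{"fingers": -0.2,"translation": [0,0,-12],"roll": 0}]}}

```text
clock: 6.23
eef_pos: [0.5986, -0.2483, 0.1214]
tool_rot: [0.999, 0.045, -0.0, -0.0]
ft_force: [-0.5, 0.3, -1.2]
grip_width: 0.056
```

```bash
python3 - <<'E'
from h import *
np.set_printoptions(precision=4,suppress=True)
# precise pocket & wheel from top0, side0
im=np.load("top0.npz")["im"];K=np.load("top0.npz")["K"];T=np.load("top0.npz")["T"]
R=cv2.resize(im[200:320,160:380],None,fx=4,fy=4,interpolation=cv2.INTER_CUBIC)
g=cv2.cvtColor(R,cv2.COLOR_BGR2GRAY)
sc=lambda x,y:((x+.5)/4-.5+160,(y+.5)/4-.5+200)
for nm,(x0,x1,r0,r1,z) in dict(pocket=(450,620,48,72,.046),rim=(60,330,100,140,.124)).items():
    c=cv2.HoughCircles(g[:, x0:x1],cv2.HOUGH_GRADIENT,1,400,param1=80,param2=15,minRadius=r0,maxRadius=r1)
    x,y,r=c[0,0]; u,v=sc(x+x0,y); print(nm,(u,v),r/4,onz(K,T,u,v,z),"R(m)",r/4*(T[2,3]-0+0-z if 0 else (.9914-z))/K[0,0])
hsv=cv2.cvtColor(R,cv2.COLOR_BGR2HSV)
# bright white square in die
w=cv2.morphologyEx(((hsv[...,1]<45)&(hsv[...,2]>225)).astype(np.uint8),cv2.MORPH_CLOSE,np.ones((15,15)))
_,l,s,c=cv2.connectedComponentsWithStats(w);k=[i for i in range(1,len(c)) if s[i,4]>5000 and c[i][0]>600]
for i in k:
    ct=max(cv2.findContours((l==i).astype(np.uint8),0,1)[0],key=cv2.contourArea);m=cv2.minAreaRect(ct);print("sq",m,onz(K,T,*sc(*m[0]),.058))
# dark grip
for n,(x0,x1,y0,y1) in dict(top=(190,225,212,240),side=(300,330,138,175)).items():
    d=np.load(n+"0.npz");b=(cv2.cvtColor(d["im"],cv2.COLOR_BGR2HSV)[y0:y1,x0:x1,2]<60).astype(np.uint8)
    _,l,s,c=cv2.connectedComponentsWithStats(b);i=1+s[1:,4].argmax();print(n,s[i]+[x0,y0,0,0,0],c[i]+[x0,y0])
E
```

```text
pocket (np.float32(295.75), np.float32(245.75)) 14.95 [0.573  0.0493 0.046 ] R(m) 0.03224137708484474
rim (np.float32(208.25), np.float32(257.0)) 27.15 [0.5352 0.2191 0.124 ] R(m) 0.053721241241172404
sq ((696.5, 154.5), (96.83100128173828, 98.14620971679688), 80.53767395019531) [ 0.5894 -0.0327  0.058 ]
top [198 223  10   9  15] [202.4    228.0667]
side [309 147   9  20 161] [313.1677 156.236 ]
```

```bash
python3 - <<'E'
from h import *
im,K,T=snap("wrist","w4");im2,K2,T2=snap("side","s4");o=bot.get_obs()
p=proj(K2,T2,o["eef_pos"]).astype(int);print(p,o["ft_force"],o["grip_width"],o["eef_pos"])
c=cv2.resize(im2[p[1]-70:p[1]+80,p[0]-60:p[0]+52],(360,480),interpolation=cv2.INTER_CUBIC)
cv2.imwrite("pics/v4.png",np.hstack([im[:,100:540],c]))
E
```

```text
[379 319] [-0.28888068 -0.51424038 -0.41128308] 0.056030289874861645 [ 0.59744066 -0.24783826  0.11952967]
```

View pics/v4.png

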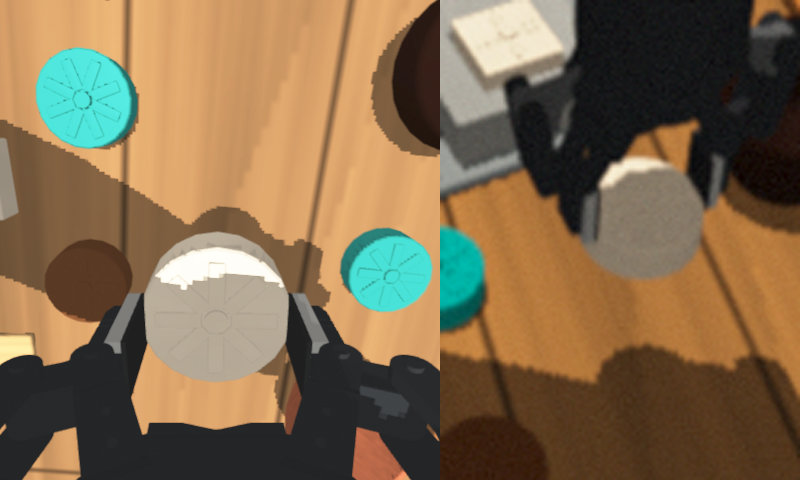

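```bash
cat > disc.py <<'E'
from h import *
from scipy.spatial.transform import Rotation as Ro
np.set_printoptions(precision=4,suppress=True)
def disc(tag,dz=.0195):
    im,K,T=snap("wrist",tag);o=bot.get_obs();p=o["eef_pos"];R=Ro.from_quat(o["tool_rot"]).as_matrix()
    print("eef",p,"f",o["ft_force"],"w",o["grip_width"])
    hsv=cv2.cvtColor(im,cv2.COLOR_BGR2HSV)
    m=((hsv[...,1]<50)&(hsv[...,2]>130)).astype(np.uint8)
    m=cv2.morphologyEx(m,cv2.MORPH_OPEN,np.ones((9,9)));m=cv2.morphologyEx(m,cv2.MORPH_CLOSE,np.ones((9,9)))
    _,l,s,c=cv2.connectedComponentsWithStats(m);k=l[325,316]
    ct=cv2.convexHull(max(cv2.findContours((l==k).astype(np.uint8),0,1)[0],key=cv2.contourArea))
    e=cv2.fitEllipse(ct);print(s[k],e)
    P=onz(K,T,*e[0],p[2]+dz); print("disc",P,"offset tool",R.T@(P-p)); return im,K,T,p,R,P
E
python3 -c "
from disc import *
disc('w5')"
```

```text
eef [ 0.5973 -0.2478  0.1193] f [ 0.0741 -0.08   -0.9504] w 0.05601744651220686
[  244   233   144   148 17101] ((315.9479064941406, 307.49652099609375), (148.31781005859375, 148.8551483154297), 169.32620239257812)
disc [ 0.5979 -0.2427  0.1388] offset tool [ 0.0009 -0.005  -0.0195]
```

Call:
{"method": "play_rows", "body": {"motion": [{"fingers": -0.2,"translation": [0,-1,0],"roll": 0},{"fingers": -0.2,"translation": [0,-3,0],"roll": 0},{"fingers": -0.2,"translation": [0,-6,0],"roll": 0},{"fingers": -0.2,"translation": [0,-9,0],"roll": 0},{"fingers": -0.2,"translation": [0.1,-12,0],"roll": 0},{"fingers": -0.2,"translation": [0.1,-15,0],"roll": 0},{"fingers": -0.2,"translation": [0.1,-18,0],"roll": 0},{"fingers": -0.2,"translation": [0.2,-21,0],"roll": 0},{"fingers": -0.2,"translation": [0.2,-24,0.5],"roll": 0},{"fingers": -0.2,"translation": [0.2,-27,1],"roll": 0},{"fingers": -0.2,"translation": [0.2,-29,1.5],"roll": 0},{"fingers": -0.2,"translation": [0.2,-29.8,2],"roll": 0},{"fingers": -0.2,"translation": [0.2,-29.8,2],"roll": 0},{"fingers": -0.2,"translation": [0.2,-29.8,2],"roll": 0},{"fingers": -0.2,"translation": [0.2,-29.8,2],"roll": 0}]}}

```text
clock: 7.63
eef_pos: [0.5739, 0.0476, 0.1016]
tool_rot: [0.999, 0.044, -0.0, 0.0]
ft_force: [0.3, 0.6, -1.0]
grip_width: 0.0559
```

```bash
python3 - <<'E'
from disc import *
im,K,T,p,R,P=disc("w6")
q=onz(K,T,317,322,p[2]+.0195);print("flower",q,R.T@(q-p))
im2,K2,T2=snap("side","s6"); np.savez("w6.npz",im=im,K=K,T=T);np.savez("s6.npz",im=im2,K=K2,T=T2)
c=cv2.resize(im2[195:315,270:360],(360,480),interpolation=cv2.INTER_CUBIC)
cv2.imwrite("pics/v6.png",np.hstack([im[:,100:540],c]))
E
```

```text
eef [0.5742 0.0473 0.1019] f [-1.1951 -0.1819 -0.5643] w 0.05598412729307309
[  134     0   317   429 84012] ((297.19683837890625, 65.57015991210938), (313.3544006347656, 744.7164916992188), 171.7384796142578)
disc [0.5608 0.1381 0.1214] offset tool [-0.0053 -0.0916 -0.0195]
flower [0.5753 0.0466 0.1214] [ 0.001   0.0008 -0.0195]
```

View pics/v6.png

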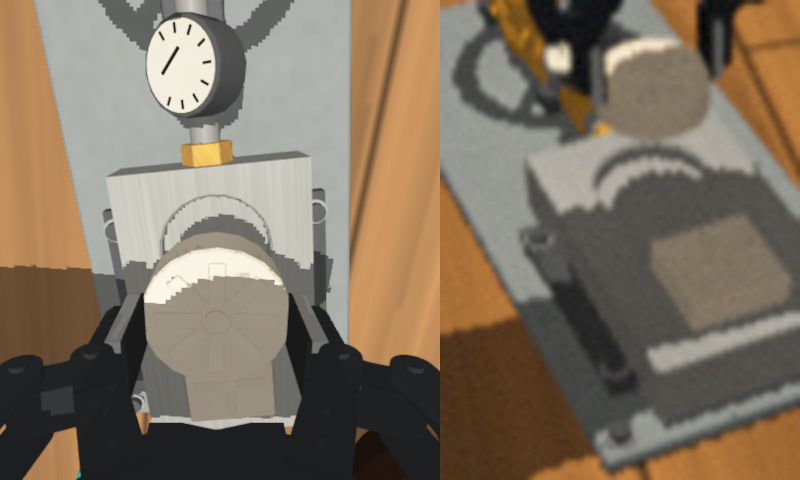

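```bash
python3 - <<'E'
from h import *
np.set_printoptions(precision=4,suppress=True)
d=np.load("w6.npz");K,T,im=d["K"],d["T"],d["im"]
# lip arc points: darkness/brightness edges along pocket region -> fit circle on z=.046 with points picked by eye from the view
pts=[(318,195),(282,209),(358,212),(263,238),(370,238)]
W=np.array([onz(K,T,u,v,.046)[:2] for u,v in pts]);print(W)
A=np.c_[2*W,np.ones(len(W))];x=np.linalg.lstsq(A,(W**2).sum(1),rcond=None)[0];print("fit",x[:2],np.sqrt(x[2]+x[:2]@x[:2]))
c=np.array([.573,.0493])
# fixed-radius fits
from scipy.optimize import least_squares
for r in(.0315,.033):print(r,least_squares(lambda c:np.linalg.norm(W-c,axis=1)-r,c).x)
cv2.imwrite("pics/v7.png",cv2.resize(im[170:300,240:400],(800,650-50),interpolation=cv2.INTER_CUBIC))
E
```

```text
[[0.573  0.0817]
 [0.5536 0.072 ]
 [0.5962 0.074 ]
 [0.5438 0.0539]
 [0.605  0.0593]]
fit [0.5753 0.0502] 0.03137221107550111
0.0315 [0.5753 0.05  ]
0.033 [0.5754 0.048 ]
```

View pics/v7.png

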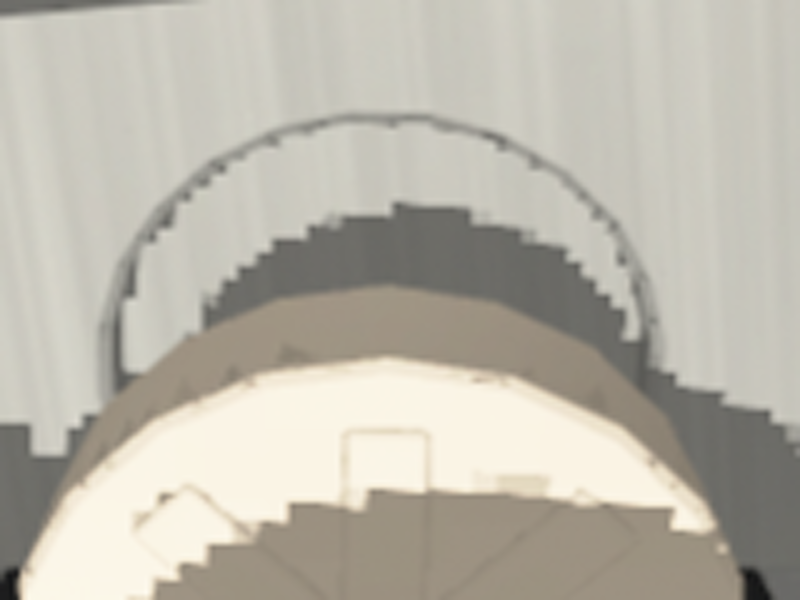

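```bash
python3 - <<'E'
from h import *
from scipy.optimize import least_squares
np.set_printoptions(precision=4,suppress=True)
d=np.load("w6.npz");K,T,im=d["K"],d["T"],d["im"]
W=np.array([onz(K,T,x/5+240,y/4.615+170,.046)[:2] for x,y in[(385,113),(100,345),(655,345),(200,170),(560,160)]])
r=least_squares(lambda c:np.linalg.norm(W-c,axis=1)-.033,[.573,.05]);print(r.x,r.fun)
# disc top: side points & top edge & bottom edge, top face r .029 (inside chamfer)
p=np.array([.574,.0473,.1017]);D=np.array([onz(K,T,u,v,p[2]+.0195)[:2] for u,v in[(317,248),(316,380),(245,322),(388,322)]]);print(D)
r=least_squares(lambda c:np.linalg.norm(D-c,axis=1)-.03,[.575,.047]);print(r.x,r.fun)
E
```

```text
[0.5747 0.0492] [-0.0002 -0.0005 -0.0011 -0.0003  0.0007]
[[0.5725 0.0772]
 [0.5773 0.0194]
 [0.5471 0.0441]
 [0.6031 0.049 ]]
[0.5749 0.0484] [-0.0011 -0.0008 -0.0019 -0.0019]
```

Call:
{"method": "play_rows", "body": {"motion": [{"fingers": -0.2,"translation": [-0.05,-0.1,0.7],"roll": 0},{"fingers": -0.2,"translation": [-0.05,-0.1,1.7],"roll": 0},{"fingers": -0.2,"translation": [-0.05,-0.1,2.7],"roll": 0},{"fingers": -0.2,"translation": [-0.05,-0.1,3.7],"roll": 0},{"fingers": -0.2,"translation": [-0.05,-0.1,4.4],"roll": 0},{"fingers": -0.2,"translation": [-0.05,-0.1,4.8],"roll": 0},{"fingers": -0.2,"translation": [-0.05,-0.1,5.0],"roll": 0},{"fingers": -0.2,"translation": [-0.05,-0.1,5.2],"roll": 0},{"fingers": -0.2,"translation": [-0.05,-0.1,5.4],"roll": 0},{"fingers": -0.2,"translation": [-0.05,-0.1,5.5],"roll": 0},{"fingers": -0.2,"translation": [-0.05,-0.1,5.5],"roll": 0}]}}

```text
clock: 8.65
eef_pos: [0.5735, 0.0496, 0.0469]
tool_rot: [0.999, 0.045, 0.0, 0.0]
ft_force: [-0.4, -1.5, -0.7]
grip_width: 0.0558
```

Call:
{"method": "play_rows", "body": {"motion": [{"fingers": -0.2,"translation": [0,0,0.1],"roll": 0},{"fingers": -0.2,"translation": [0,0,0.2],"roll": 0},{"fingers": -0.2,"translation": [0,0,0.3],"roll": 0},{"fingers": -0.2,"translation": [0,0,0.3],"roll": 0}]}}

```text
clock: 8.98
eef_pos: [0.5732, 0.0496, 0.0437]
tool_rot: [0.999, 0.045, -0.0, -0.0]
ft_force: [0.0, 0.9, -1.7]
grip_width: 0.0559
```

Call:
{"method": "play_rows", "body": {"motion": [{"fingers": -0.2,"translation": [0,0,0.1],"roll": 0},{"fingers": -0.2,"translation": [0,0,0.2],"roll": 0},{"fingers": -0.2,"translation": [0,0,0.3],"roll": 0},{"fingers": -0.2,"translation": [0,0,0.3],"roll": 0}]}}

```text
clock: 9.32
eef_pos: [0.5731, 0.0495, 0.0405]
tool_rot: [0.999, 0.045, -0.0, 0.0]
ft_force: [0.5, -0.1, -0.8]
grip_width: 0.0561
```

Call:
{"method": "play_rows", "body": {"motion": [{"fingers": -0.2,"translation": [0,0,0.1],"roll": 0},{"fingers": -0.2,"translation": [0,0,0.2],"roll": 0},{"fingers": -0.2,"translation": [0,0,0.2],"roll": 0}]}}

```text
clock: 9.57
eef_pos: [0.5734, 0.0495, 0.0389]
tool_rot: [0.999, 0.045, 0.0, -0.0]
ft_force: [-0.1, -0.1, -0.9]
grip_width: 0.0559
```

Call:
{"method": "play_rows", "body": {"motion": [{"fingers": -0.2,"translation": [0,0,0.1],"roll": 0},{"fingers": -0.2,"translation": [0,0,0.1],"roll": 0},{"fingers": -0.2,"translation": [0,0,0.1],"roll": 0}]}}

```text
clock: 9.82
eef_pos: [0.5734, 0.0495, 0.0389]
tool_rot: [0.999, 0.045, 0.0, -0.0]
ft_force: [-2.1, -0.2, 5.5]
grip_width: 0.0558
```

Call:
{"method": "play_rows", "body": {"motion": [{"fingers": -0.2,"translation": [0,0,0.05],"roll": 0},{"fingers": -0.2,"translation": [0,0,0.1],"roll": 0},{"fingers": -0.2,"translation": [0,0,0.1],"roll": 0}]}}

```text
clock: 10.07
eef_pos: [0.5735, 0.0495, 0.0388]
tool_rot: [0.999, 0.045, 0.001, -0.0]
ft_force: [-4.4, 0.6, 11.1]
grip_width: 0.0564
```

Contact comes at TCP z 0.0389, which is the pick height 0.0029 plus 0.036: the floor of the pocket. I relieve the push, release and go up.

Call:
{"method": "play_rows", "body": {"motion": [{"fingers": -0.2,"translation": [0,0,-0.15],"roll": 0},{"fingers": -0.3,"translation": [0,0,-0.15],"roll": 0},{"fingers": -0.4,"translation": [0,0,-0.15],"roll": 0},{"fingers": -0.5,"translation": [0,0,-0.15],"roll": 0},{"fingers": -0.65,"translation": [0,0,-0.15],"roll": 0},{"fingers": -0.65,"translation": [0,0,-0.15],"roll": 0},{"fingers": -0.65,"translation": [0,0,-0.15],"roll": 0},{"fingers": -0.65,"translation": [0,0,-1],"roll": 0},{"fingers": -0.65,"translation": [0,0,-3],"roll": 0},{"fingers": -0.65,"translation": [0,0,-6],"roll": 0},{"fingers": -0.65,"translation": [0,0,-9],"roll": 0},{"fingers": -0.65,"translation": [0,0,-12],"roll": 0},{"fingers": -0.65,"translation": [0,0,-15],"roll": 0},{"fingers": -0.65,"translation": [0,0,-18],"roll": 0},{"fingers": -0.65,"translation": [0,0,-19.5],"roll": 0},{"fingers": -0.65,"translation": [0,0,-20],"roll": 0},{"fingers": -0.65,"translation": [0,0,-20],"roll": 0}]}}

```text
clock: 11.48
eef_pos: [0.5742, 0.0496, 0.2389]
tool_rot: [0.999, 0.045, 0.002, -0.0]
ft_force: [0.0, 0.1, 0.4]
grip_width: 0.0704
```

```bash
python3 - <<'E'
from h import *
np.set_printoptions(precision=4,suppress=True)
im,K,T=snap("wrist","w8");np.savez("w8.npz",im=im,K=K,T=T);print(bot.get_obs()["eef_pos"])
im2,K2,T2=snap("side","s8");np.savez("s8.npz",im=im2,K=K2,T=T2)
c=cv2.resize(im2[130:290,250:370],(360,480),interpolation=cv2.INTER_CUBIC)
cv2.imwrite("pics/v8.png",np.hstack([im[:,100:540],c]))
E
```

```text
[0.5733 0.0495 0.237 ]
```

View pics/v8.png

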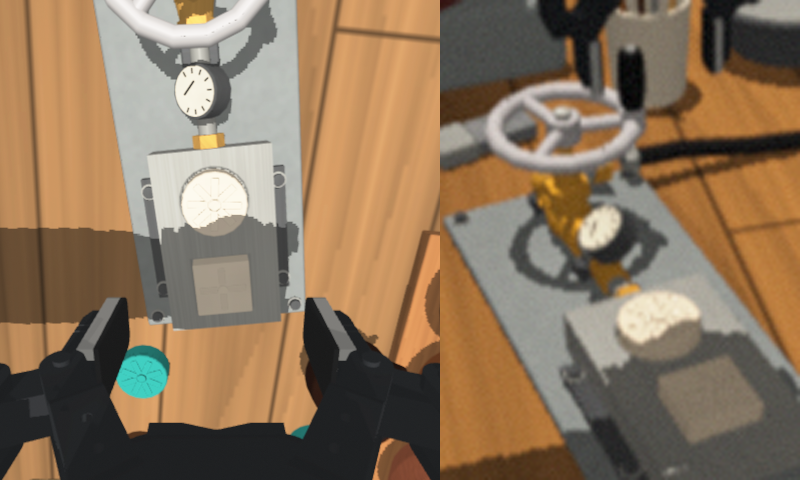

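Picture 10 (v8): the insert sits level and concentric in the pocket (wrist full-image (315,203)); the handle stands at side crop (632,80). Now I triangulate the hub and handle.

```bash
python3 - <<'E'
from h import *
np.set_printoptions(precision=4,suppress=True)
t=np.load("top0.npz");s=np.load("s8.npz")
f=lambda n,u,v:({"t":t,"s":s}[n]["K"],{"t":t,"s":s}[n]["T"],u,v)
hub=tri(f("t",205.1,254.5),f("s",291,169));print("hub",hub)
print("grip top",tri(f("t",202.0,222.5),f("s",314,147.5)))
c=np.array([.574,.0492]);sq=np.array([.5894,-.0327])
for th in np.radians([5.4,8,10.5]):
    print(np.degrees(th),"valve",c+.18*np.array([-np.sin(th),np.cos(th)]))
print(onz(*f("t",205.1,254.5),.131),onz(*f("t",205,222),.178), onz(*f("s",291,169),.131),onz(*f("s",314,148),.178),onz(*f("s",312.7,168.3),.128))
# plate edges angle in top view: long edges of the grey plate from crop corners (crop/2.66)
P=[onz(*f("t",160+x/2.66,200+y/2.66),.01)[:2] for x,y in[(80,282),(548,203),(512,3)]]
d=P[0]-P[1];print("plate",np.linalg.norm(d),np.degrees(np.arctan2(-d[0],d[1])),np.linalg.norm(P[1]-P[2]))
E
```

```text
hub (array([0.5413, 0.2258, 0.1232]), np.float64(0.0011649628021944255))
grip top (array([0.5969, 0.2233, 0.1726]), np.float64(0.001869427511238053))
5.4 valve [0.5571 0.2284]
8.0 valve [0.5489 0.2274]
10.5 valve [0.5412 0.2262]
[0.5392 0.2239 0.131 ] [0.595  0.2165 0.178 ] [0.5407 0.2133 0.131 ] [0.5964 0.2119 0.178 ] [0.5908 0.2078 0.128 ]
plate 0.3948124455236677 10.701313469974812 0.17542706140135558
```

Call:
{"method": "play_rows", "body": {"motion": [{"fingers": -0.65,"translation": [0.1,-1,-0.6],"roll": 0},{"fingers": -0.65,"translation": [0.3,-3,-1.2],"roll": 0},{"fingers": -0.65,"translation": [0.5,-5.5,-2],"roll": 0},{"fingers": -0.65,"translation": [0.7,-7.5,-2.6],"roll": 0},{"fingers": -0.65,"translation": [0.8,-9,-3],"roll": 0},{"fingers": -0.65,"translation": [0.8,-9,-3],"roll": 0},{"fingers": -0.65,"translation": [0.8,-9,-3],"roll": 0}]}}

```text
clock: 12.17
eef_pos: [0.5726, 0.1411, 0.2657]
tool_rot: [0.999, 0.046, -0.001, 0.0]
ft_force: [-0.8, -0.7, -0.4]
grip_width: 0.0709
```

```bash
python3 - <<'E'
from h import *
np.set_printoptions(precision=4,suppress=True)
im,K,T=snap("wrist","w9");np.savez("w9.npz",im=im,K=K,T=T);print(bot.get_obs()["eef_pos"])
print("pred hub",proj(K,T,[.541,.226,.131]),"top",proj(K,T,[.595,.221,.178]),"foot",proj(K,T,[.595,.221,.128]))
E
```

```text
[0.5726 0.1402 0.2656]
pred hub [281.5292  98.521 ] top [363.9922 112.8384] foot [355.7117 113.1982]
```

View pics/w9.png

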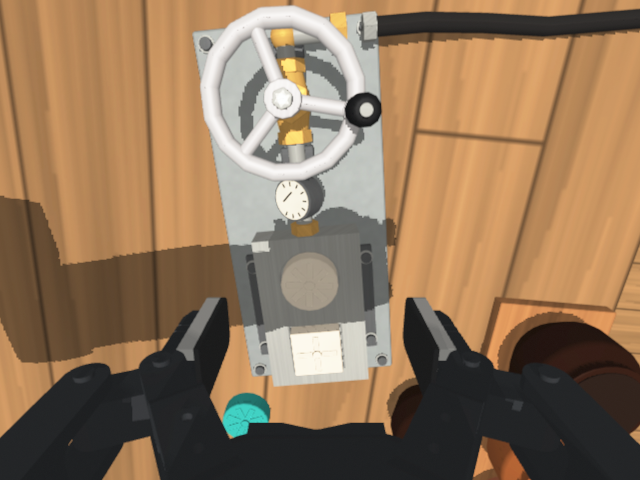

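Picture 11 (w9): hub nut at (283,99), handle top at (366,110) — close to where I predicted them (281,98) and (364,113).

```bash
python3 - <<'E'
from h import *
np.set_printoptions(precision=4,suppress=True)
d=np.load("w9.npz");K,T,im=d["K"],d["T"],d["im"]
h=onz(K,T,283,98.5,.131);g=onz(K,T,366.5,109.5,.178);print(h,g,np.linalg.norm((g-h)[:2]),np.degrees(np.arctan2((g-h)[1],(g-h)[0])))
t=np.load("top0.npz");s=np.load("s8.npz")
print("hub",tri((K,T,283,98.5),(t["K"],t["T"],205.1,254.5),(s["K"],s["T"],291,169)))
print("top",tri((K,T,366.5,109.5),(t["K"],t["T"],202,222.5),(s["K"],s["T"],314,147.5)))
# rim ellipse outer: crude check by extremes
E=[onz(K,T,u,v,.117)[:2] for u,v in[(201,90),(367,90),(283,6),(283,181)]];print(E)
from workcell import bot
print(bot.get_obs()["joint_pos"])
E
```

```text
[0.542  0.2261 0.131 ] [0.5962 0.223  0.178 ] 0.05429537382263701 -3.2588792647255387
hub (array([0.5414, 0.2261, 0.1229]), np.float64(0.001184731608100829))
top (array([0.5969, 0.2232, 0.1727]), np.float64(0.001878118396165104))
[array([0.48  , 0.2269]), array([0.6024, 0.2381]), array([0.5369, 0.2871]), array([0.5449, 0.1649])]
[ 0.2403  0.4159  0.361   1.5184 -0.0003  1.7201]
```

Call:
{"method": "play_rows", "body": {"motion": [{"fingers": -0.65,"translation": [0.5,-1,0],"roll": 0},{"fingers": -0.65,"translation": [1.3,-3,0],"roll": 0},{"fingers": -0.65,"translation": [2.2,-5.5,0],"roll": 0},{"fingers": -0.65,"translation": [2.8,-7.2,0],"roll": 0},{"fingers": -0.65,"translation": [3.1,-8,0],"roll": 0},{"fingers": -0.65,"translation": [3.1,-8,0.5],"roll": 0},{"fingers": -0.65,"translation": [3.1,-8,2],"roll": 0},{"fingers": -0.65,"translation": [3.1,-8,4.5],"roll": 0},{"fingers": -0.65,"translation": [3.1,-8,7],"roll": 0},{"fingers": -0.65,"translation": [3.1,-8,9.5],"roll": 0},{"fingers": -0.65,"translation": [3.1,-8,11.5],"roll": 0},{"fingers": -0.65,"translation": [3.1,-8,12.5],"roll": 0},{"fingers": -0.65,"translation": [3.1,-8,12.5],"roll": 0},{"fingers": -0.65,"translation": [3.1,-8,12.5],"roll": 0}]}}

```text
clock: 13.38
eef_pos: [0.5968, 0.2215, 0.1418]
tool_rot: [0.999, 0.045, -0.0, 0.0]
ft_force: [-0.5, 0.4, -0.2]
grip_width: 0.0706
```

```bash
python3 - <<'E'
from h import *
np.set_printoptions(precision=4,suppress=True)
im,K,T=snap("wrist","w10");p=bot.get_obs()["eef_pos"];print(p,proj(K,T,p),proj(K,T,[.5965,.223,.178]))
im2,K2,T2=snap("side","s10");print(proj(K2,T2,p))
c=cv2.resize(im2[110:210,270:345],(360,480),interpolation=cv2.INTER_CUBIC)
cv2.imwrite("pics/v10.png",np.hstack([im[:,100:540],c]))
E
```

```text
[0.5976 0.222  0.143 ] [315.9532 296.8588] [313.1211 340.0396]
[314.0232 159.2292]
```

View pics/v10.png

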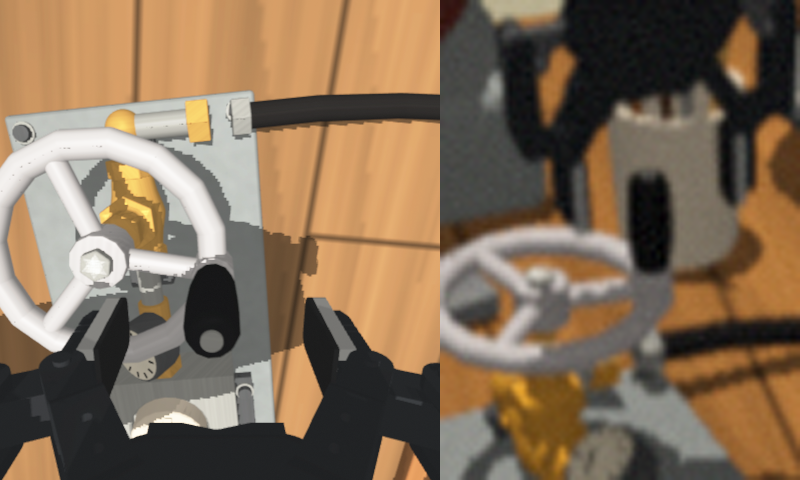

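Picture 12 (v10): the handle stands between the pads (top at wrist full-image (312,342)). I lower a little further and close.

Call:
{"method": "play_rows", "body": {"motion": [{"fingers": -0.65,"translation": [0,0,0.4],"roll": 0},{"fingers": -0.65,"translation": [0,0,0.8],"roll": 0},{"fingers": -0.4,"translation": [0,0,0.8],"roll": 0},{"fingers": 0,"translation": [0,0,0.8],"roll": 0},{"fingers": 0.4,"translation": [0,0,0.8],"roll": 0},{"fingers": 0.7,"translation": [0,0,0.8],"roll": 0},{"fingers": 1,"translation": [0,0,0.8],"roll": 0},{"fingers": 1,"translation": [0,0,0.8],"roll": 0},{"fingers": 1,"translation": [0,0,0.8],"roll": 0},{"fingers": 1,"translation": [0,0,0.8],"roll": 0}]}}

```text
clock: 14.32
eef_pos: [0.595, 0.2224, 0.1343]
tool_rot: [0.999, 0.045, -0.002, -0.0]
ft_force: [-5.5, -1.0, 4.6]
grip_width: 0.0199
```

```bash
cat > arc.py <<'E'
# rows for an arc: from current angle a0 (deg, world, about hub) through list; tool axes fixed yaw 5.1deg
import sys,json,numpy as np
from workcell import bot
o=bot.get_obs();p=o["eef_pos"];print(p,o["ft_force"],o["ft_torque"],o["grip_width"],o["clock"],o["joint_pos"])
H=np.array([.5415,.2260]);v=p[:2]-H;print("ang",np.degrees(np.arctan2(v[1],v[0])),"r",np.linalg.norm(v))
E
python3 arc.py
```

```text
[0.59500409 0.22244938 0.13434154] [-5.46069386 -0.99198155  4.61975351] [-0.07987832  1.11383482  0.07501218] 0.019943811868474368 14.3167 [3.57183565e-01 5.58261201e-01 2.48034098e-01 1.26356770e+00
 1.20107062e-03 1.83729698e+00]
ang -3.796676706681406 r 0.05362177156589323
```

```bash
cat > rows.py <<'E'
import sys,numpy as np
# args: a0 da n [ex ey]  (angles world deg; ex,ey cm = extra tool shift reached at once)
a0,da,n=map(float,sys.argv[1:4]);ex,ey=(list(map(float,sys.argv[4:6]))+[0,0])[:2]
b=np.radians(a0-5.1);print([[round(5.5*(np.cos(c)-np.cos(b))+ex,1),round(-5.5*(np.sin(c)-np.sin(b))+ey,1)] for c in b+np.radians(da)*np.arange(1,n+1)])
E
python3 rows.py -4 -10 18 -0.15 0
```

```text
[[np.float64(-0.4), np.float64(0.9)], [np.float64(-0.8), np.float64(1.8)], [np.float64(-1.3), np.float64(2.6)], [np.float64(-2.0), np.float64(3.3)], [np.float64(-2.8), np.float64(3.8)], [np.float64(-3.6), np.float64(4.3)], [np.float64(-4.5), np.float64(4.5)], [np.float64(-5.5), np.float64(4.6)], [np.float64(-6.5), np.float64(4.6)], [np.float64(-7.4), np.float64(4.3)], [np.float64(-8.3), np.float64(3.9)], [np.float64(-9.0), np.float64(3.4)], [np.float64(-9.7), np.float64(2.7)], [np.float64(-10.3), np.float64(2.0)], [np.float64(-10.7), np.float64(1.1)], [np.float64(-11.0), np.float64(0.2)], [np.float64(-11.1), np.float64(-0.8)], [np.float64(-11.0), np.float64(-1.7)]]
```

Call:
{"method": "play_rows", "body": {"motion": [{"fingers": 1,"translation": [-0.4,0.9,0],"roll": 0},{"fingers": 1,"translation": [-0.8,1.8,0],"roll": 0},{"fingers": 1,"translation": [-1.3,2.6,0],"roll": 0},{"fingers": 1,"translation": [-2.0,3.3,0],"roll": 0},{"fingers": 1,"translation": [-2.8,3.8,0],"roll": 0},{"fingers": 1,"translation": [-3.6,4.3,0],"roll": 0},{"fingers": 1,"translation": [-4.5,4.5,0],"roll": 0},{"fingers": 1,"translation": [-5.5,4.6,0],"roll": 0},{"fingers": 1,"translation": [-5.5,4.6,0],"roll": 0}]}}

```text
clock: 15.07
eef_pos: [0.5447, 0.1707, 0.1344]
tool_rot: [0.999, 0.045, -0.0, -0.0]
ft_force: [-1.5, 2.3, 3.6]
grip_width: 0.0197
```

```bash
python3 arc.py
```

```text
[0.54471705 0.17070185 0.13435304] [-1.45889132  2.30046142  3.6374824 ] [0.40708777 0.55543036 0.03264241] 0.019671407504790548 15.0667 [3.03375957e-01 4.31024380e-01 4.04147756e-02 1.18073991e+00
 5.64006810e-04 1.78474425e+00]
ang -86.67049160161952 r 0.05539165366471384
```

```bash
python3 rows.py -84 -10 18 | sed 's/np.float64//g;s/[()]//g'
```

```text
[[-1.0, -0.1], [-1.9, -0.3], [-2.8, -0.7], [-3.6, -1.2], [-4.2, -1.9], [-4.8, -2.7], [-5.2, -3.5], [-5.5, -4.5], [-5.6, -5.4], [-5.5, -6.4], [-5.3, -7.3], [-4.9, -8.2], [-4.4, -9.0], [-3.7, -9.7], [-2.9, -10.2], [-2.0, -10.6], [-1.1, -10.9], [-0.2, -11.0]]
```

Call:
{"method": "play_rows", "body": {"motion": [{"fingers": 1,"translation": [-1.0,-0.1,0],"roll": 0},{"fingers": 1,"translation": [-1.9,-0.3,0],"roll": 0},{"fingers": 1,"translation": [-2.8,-0.7,0],"roll": 0},{"fingers": 1,"translation": [-3.6,-1.2,0],"roll": 0},{"fingers": 1,"translation": [-4.2,-1.9,0],"roll": 0},{"fingers": 1,"translation": [-4.8,-2.7,0],"roll": 0},{"fingers": 1,"translation": [-5.2,-3.5,0],"roll": 0},{"fingers": 1,"translation": [-5.5,-4.5,0],"roll": 0},{"fingers": 1,"translation": [-5.6,-5.4,0],"roll": 0},{"fingers": 1,"translation": [-5.5,-6.4,0],"roll": 0},{"fingers": 1,"translation": [-5.3,-7.3,0],"roll": 0},{"fingers": 1,"translation": [-4.9,-8.2,0],"roll": 0},{"fingers": 1,"translation": [-4.4,-9.0,0],"roll": 0},{"fingers": 1,"translation": [-3.7,-9.7,0],"roll": 0},{"fingers": 1,"translation": [-2.9,-10.2,0],"roll": 0},{"fingers": 1,"translation": [-2.0,-10.6,0],"roll": 0},{"fingers": 1,"translation": [-1.1,-10.9,0],"roll": 0},{"fingers": 1,"translation": [-0.2,-11.0,0],"roll": 0},{"fingers": 1,"translation": [-0.2,-11.0,0],"roll": 0}]}}

```text
clock: 16.65
eef_pos: [0.5354, 0.2805, 0.1343]
tool_rot: [0.999, 0.045, 0.001, 0.001]
ft_force: [3.2, -4.8, 6.5]
grip_width: 0.02
```

```bash
python3 arc.py;python3 rows.py -264 -10 10 | sed 's/np.float64//g;s/[()]//g'
```

```text
[0.53538456 0.28048877 0.13430406] [ 3.1737131  -4.77638848  6.49188463] [-0.99806872 -0.51600981 -0.02924547] 0.020020139218587224 16.65 [ 0.48402056  0.49507512  0.14271765  1.2186108  -0.00278456  1.96533152]
ang 96.40367790892455 r 0.05483087415969387
[[1.0, 0.1], [1.9, 0.3], [2.8, 0.7], [3.6, 1.2], [4.2, 1.9], [4.8, 2.7], [5.2, 3.5], [5.5, 4.5], [5.6, 5.4], [5.5, 6.4]]
```

Call:
{"method": "play_rows", "body": {"motion": [{"fingers": 1,"translation": [1.0,0.1,0],"roll": 0},{"fingers": 1,"translation": [1.9,0.3,0],"roll": 0},{"fingers": 1,"translation": [2.8,0.7,0],"roll": 0},{"fingers": 1,"translation": [3.6,1.2,0],"roll": 0},{"fingers": 1,"translation": [4.2,1.9,0],"roll": 0},{"fingers": 1,"translation": [4.8,2.7,0],"roll": 0},{"fingers": 1,"translation": [5.0,3.1,0],"roll": 0},{"fingers": 1,"translation": [5.0,3.1,0],"roll": 0}]}}

```text
clock: 17.32
eef_pos: [0.5865, 0.255, 0.1343]
tool_rot: [0.999, 0.045, -0.001, -0.0]
ft_force: [0.1, -2.4, 7.4]
grip_width: 0.0198
```

```bash
python3 arc.py
```

```text
[0.58650989 0.25498353 0.13432106] [ 0.1430837  -2.44717766  7.35601239] [-0.29339688  0.094586   -0.01419894] 0.019786012009333734 17.3167 [4.09587848e-01 5.65054873e-01 2.59532386e-01 1.26596364e+00
 1.04648050e-03 1.89043707e+00]
ang 32.778980412159044 r 0.053534428127595436
```

Call:
{"method": "play_rows", "body": {"motion": [{"fingers": 1,"translation": [0.2,0.4,0],"roll": 0},{"fingers": 1,"translation": [0.4,0.8,0],"roll": 0},{"fingers": 1,"translation": [0.5,1.2,0],"roll": 0},{"fingers": 1,"translation": [0.5,1.2,0],"roll": 0}]}}

```text
clock: 17.65
eef_pos: [0.5918, 0.2442, 0.1343]
tool_rot: [0.999, 0.045, -0.001, -0.001]
ft_force: [-2.0, -0.6, 7.6]
grip_width: 0.0202
```

```bash
python3 arc.py
```

```text
[0.59178841 0.24418044 0.13428522] [-2.01734634 -0.63774945  7.59001722] [-0.14649508  0.32124221 -0.02444972] 0.02023325122615285 17.65 [0.39033426 0.56694715 0.26265946 1.2678702  0.00205336 1.8701949 ]
ang 19.876116755764336 r 0.05347384617087869
```

Call:
{"method": "play_rows", "body": {"motion": [{"fingers": 1,"translation": [0.1,0.2,0],"roll": 0},{"fingers": 1,"translation": [0.15,0.4,0],"roll": 0},{"fingers": 1,"translation": [0.2,0.6,0],"roll": 0},{"fingers": 1,"translation": [0.2,0.6,0],"roll": 0}]}}

```text
clock: 17.98
eef_pos: [0.5934, 0.2388, 0.1343]
tool_rot: [0.999, 0.046, -0.002, -0.001]
ft_force: [-5.0, 0.2, 8.7]
grip_width: 0.0199
```

```bash
python3 arc.py
```

```text
[0.59344503 0.23883259 0.13427422] [-5.00705378  0.23052005  8.71001826] [-3.71301398e-04  7.52928960e-01  8.60363279e-04] 0.019939411812507673 17.9833 [0.3812058  0.56702908 0.26276538 1.26915603 0.00289927 1.86045991]
ang 13.876608388895894 r 0.05350665183474063
```

Call:
{"method": "play_rows", "body": {"motion": [{"fingers": 1,"translation": [0,0.2,0],"roll": 0},{"fingers": 1,"translation": [0,0.4,0],"roll": 0},{"fingers": 1,"translation": [0,0.4,0],"roll": 0},{"fingers": 1,"translation": [0,0.4,0],"roll": 0}]}}

```text
clock: 18.32
eef_pos: [0.5941, 0.2358, 0.1343]
tool_rot: [0.999, 0.046, -0.001, -0.002]
ft_force: [-3.2, 2.2, 7.7]
grip_width: 0.0198
```

```bash
python3 arc.py
```

```text
[0.59408723 0.23581576 0.1343112 ] [-3.15860281  2.15050172  7.68421182] [ 0.43427611  0.62588789 -0.06622507] 0.019834266549939434 18.3167 [0.37593767 0.56492179 0.25927267 1.26654597 0.00395248 1.85456461]
ang 10.57297459601349 r 0.05349547859148038
```

Call:
{"method": "play_rows", "body": {"motion": [{"fingers": 1,"translation": [0,0.2,0],"roll": 0},{"fingers": 1,"translation": [0,0.4,0],"roll": 0},{"fingers": 1,"translation": [0,0.4,0],"roll": 0},{"fingers": 1,"translation": [0,0.4,0],"roll": 0}]}}

```text
clock: 18.65
eef_pos: [0.5941, 0.2356, 0.1343]
tool_rot: [0.999, 0.047, -0.001, -0.005]
ft_force: [-3.5, 11.5, 5.9]
grip_width: 0.02
```

```bash
python3 arc.py
```

```text
[0.59411913 0.23564949 0.13430267] [-3.4839693  11.50969571  5.92560446] [2.14984689 0.74703654 0.03109872] 0.02001594536792328 18.65 [0.37258127 0.56313514 0.25617212 1.26317069 0.01030531 1.84857843]
ang 10.391651857704842 r 0.053496595811979505
```

The wheel is shut: it stops dead at 10.4° with 11.5 N, against the 10.6° I expected from the plate yaw. Now I back it off two turns.

```bash
python3 rows.py 10.4 10 18 -0.1 -0.4| sed 's/np.float64//g;s/[()]//g';python3 rows.py 190.4 10 18 | sed 's/np.float64//g;s/[()]//g';
```

```text
[[-0.3, -1.3], [-0.6, -2.2], [-1.1, -3.1], [-1.7, -3.8], [-2.4, -4.4], [-3.3, -4.9], [-4.2, -5.2], [-5.1, -5.4], [-6.1, -5.4], [-7.0, -5.2], [-7.9, -4.9], [-8.8, -4.4], [-9.5, -3.8], [-10.1, -3.0], [-10.6, -2.2], [-10.9, -1.3], [-11.1, -0.3], [-11.1, 0.6]]
[[0.2, 0.9], [0.5, 1.8], [1.0, 2.7], [1.6, 3.4], [2.3, 4.0], [3.2, 4.5], [4.1, 4.8], [5.0, 5.0], [6.0, 5.0], [6.9, 4.8], [7.8, 4.5], [8.7, 4.0], [9.4, 3.4], [10.0, 2.6], [10.5, 1.8], [10.8, 0.9], [11.0, -0.1], [11.0, -1.0]]
```

Call:
{"method": "play_rows", "body": {"motion": [{"fingers": 1,"translation": [-0.3,-1.3,0],"roll": 0},{"fingers": 1,"translation": [-0.6,-2.2,0],"roll": 0},{"fingers": 1,"translation": [-1.1,-3.1,0],"roll": 0},{"fingers": 1,"translation": [-1.7,-3.8,0],"roll": 0},{"fingers": 1,"translation": [-2.4,-4.4,0],"roll": 0},{"fingers": 1,"translation": [-3.3,-4.9,0],"roll": 0},{"fingers": 1,"translation": [-4.2,-5.2,0],"roll": 0},{"fingers": 1,"translation": [-5.1,-5.4,0],"roll": 0},{"fingers": 1,"translation": [-6.1,-5.4,0],"roll": 0},{"fingers": 1,"translation": [-7.0,-5.2,0],"roll": 0},{"fingers": 1,"translation": [-7.9,-4.9,0],"roll": 0},{"fingers": 1,"translation": [-8.8,-4.4,0],"roll": 0},{"fingers": 1,"translation": [-9.5,-3.8,0],"roll": 0},{"fingers": 1,"translation": [-10.1,-3.0,0],"roll": 0},{"fingers": 1,"translation": [-10.6,-2.2,0],"roll": 0},{"fingers": 1,"translation": [-10.9,-1.3,0],"roll": 0},{"fingers": 1,"translation": [-11.1,-0.3,0],"roll": 0},{"fingers": 1,"translation": [-11.1,0.6,0],"roll": 0}]}}

```text
clock: 20.15
eef_pos: [0.4861, 0.2139, 0.1343]
tool_rot: [0.999, 0.046, 0.001, -0.001]
ft_force: [5.1, 4.1, 3.8]
grip_width: 0.0204
```

Call:
{"method": "play_rows", "body": {"motion": [{"fingers": 1,"translation": [0.2,0.9,0],"roll": 0},{"fingers": 1,"translation": [0.5,1.8,0],"roll": 0},{"fingers": 1,"translation": [1.0,2.7,0],"roll": 0},{"fingers": 1,"translation": [1.6,3.4,0],"roll": 0},{"fingers": 1,"translation": [2.3,4.0,0],"roll": 0},{"fingers": 1,"translation": [3.2,4.5,0],"roll": 0},{"fingers": 1,"translation": [4.1,4.8,0],"roll": 0},{"fingers": 1,"translation": [5.0,5.0,0],"roll": 0},{"fingers": 1,"translation": [6.0,5.0,0],"roll": 0},{"fingers": 1,"translation": [6.9,4.8,0],"roll": 0},{"fingers": 1,"translation": [7.8,4.5,0],"roll": 0},{"fingers": 1,"translation": [8.7,4.0,0],"roll": 0},{"fingers": 1,"translation": [9.4,3.4,0],"roll": 0},{"fingers": 1,"translation": [10.0,2.6,0],"roll": 0},{"fingers": 1,"translation": [10.5,1.8,0],"roll": 0},{"fingers": 1,"translation": [10.8,0.9,0],"roll": 0},{"fingers": 1,"translation": [11.0,-0.1,0],"roll": 0},{"fingers": 1,"translation": [11.0,-1.0,0],"roll": 0}]}}

```text
clock: 21.65
eef_pos: [0.5946, 0.2317, 0.1343]
tool_rot: [0.999, 0.044, -0.0, 0.001]
ft_force: [0.8, -3.8, 8.4]
grip_width: 0.0197
```

```bash
python3 arc.py
```

```text
[0.59463818 0.23174988 0.13430152] [ 0.78258669 -3.76754575  8.35448523] [-0.5659726  -0.13310676 -0.03144216] 0.019720759788718244 21.65 [ 0.37278624  0.56322547  0.25636306  1.26565644 -0.0023813   1.85476774]
ang 6.175735414317728 r 0.05344835767940382
```

Call:
{"method": "play_rows", "body": {"motion": [{"fingers": 1,"translation": [-0.2,-0.9,0],"roll": 0},{"fingers": 1,"translation": [-0.5,-1.8,0],"roll": 0},{"fingers": 1,"translation": [-1.0,-2.7,0],"roll": 0},{"fingers": 1,"translation": [-1.6,-3.4,0],"roll": 0},{"fingers": 1,"translation": [-2.3,-4.0,0],"roll": 0},{"fingers": 1,"translation": [-3.2,-4.5,0],"roll": 0},{"fingers": 1,"translation": [-4.1,-4.8,0],"roll": 0},{"fingers": 1,"translation": [-5.0,-5.0,0],"roll": 0},{"fingers": 1,"translation": [-6.0,-5.0,0],"roll": 0},{"fingers": 1,"translation": [-6.9,-4.8,0],"roll": 0},{"fingers": 1,"translation": [-7.8,-4.5,0],"roll": 0},{"fingers": 1,"translation": [-8.7,-4.0,0],"roll": 0},{"fingers": 1,"translation": [-9.4,-3.4,0],"roll": 0},{"fingers": 1,"translation": [-10.0,-2.6,0],"roll": 0},{"fingers": 1,"translation": [-10.5,-1.8,0],"roll": 0},{"fingers": 1,"translation": [-10.8,-0.9,0],"roll": 0},{"fingers": 1,"translation": [-11.0,0.1,0],"roll": 0},{"fingers": 1,"translation": [-11.0,1.0,0],"roll": 0}]}}

```text
clock: 23.15
eef_pos: [0.4863, 0.2134, 0.1343]
tool_rot: [0.999, 0.045, 0.0, -0.001]
ft_force: [4.0, 4.1, 3.6]
grip_width: 0.0199
```

Call:
{"method": "play_rows", "body": {"motion": [{"fingers": 1,"translation": [0.2,0.9,0],"roll": 0},{"fingers": 1,"translation": [0.5,1.8,0],"roll": 0},{"fingers": 1,"translation": [1.0,2.7,0],"roll": 0},{"fingers": 1,"translation": [1.6,3.4,0],"roll": 0},{"fingers": 1,"translation": [2.3,4.0,0],"roll": 0},{"fingers": 1,"translation": [3.2,4.5,0],"roll": 0},{"fingers": 1,"translation": [4.1,4.8,0],"roll": 0},{"fingers": 1,"translation": [5.0,5.0,0],"roll": 0},{"fingers": 1,"translation": [6.0,5.0,0],"roll": 0},{"fingers": 1,"translation": [6.9,4.8,0],"roll": 0},{"fingers": 1,"translation": [7.8,4.5,0],"roll": 0},{"fingers": 1,"translation": [8.7,4.0,0],"roll": 0},{"fingers": 1,"translation": [9.4,3.4,0],"roll": 0},{"fingers": 1,"translation": [10.0,2.6,0],"roll": 0},{"fingers": 1,"translation": [10.5,1.8,0],"roll": 0},{"fingers": 1,"translation": [10.8,0.9,0],"roll": 0},{"fingers": 1,"translation": [10.9,0.2,0],"roll": 0},{"fingers": 1,"translation": [11.0,-0.7,0],"roll": 0},{"fingers": 1,"translation": [11.0,-0.7,0],"roll": 0},{"fingers": 1,"translation": [11.0,-0.7,0],"roll": 0}]}}

```text
clock: 24.82
eef_pos: [0.5947, 0.2306, 0.1343]
tool_rot: [0.999, 0.045, -0.0, -0.0]
ft_force: [0.3, 1.0, 6.9]
grip_width: 0.0198
```

```bash
python3 arc.py
```

```text
[0.59474721 0.2305551  0.13428067] [0.30095973 1.01009848 6.92543987] [ 0.51790995 -0.15724485 -0.00261812] 0.019818036644871233 24.8167 [3.69422588e-01 5.61486061e-01 2.53353221e-01 1.26308848e+00
 8.06960013e-04 1.84954843e+00]
ang 4.889533275789587 r 0.05344168999083449
```

Call:
{"method": "play_rows", "body": {"motion": [{"fingers": 1,"translation": [0,-0.2,0],"roll": 0},{"fingers": 1,"translation": [0,-0.4,0],"roll": 0},{"fingers": 1,"translation": [-0.05,-0.5,0],"roll": 0},{"fingers": 1,"translation": [-0.05,-0.5,0],"roll": 0},{"fingers": 1,"translation": [-0.05,-0.5,0],"roll": 0},{"fingers": 1,"translation": [-0.05,-0.5,0],"roll": 0}]}}

```text
clock: 25.32
eef_pos: [0.5944, 0.2339, 0.1343]
tool_rot: [0.999, 0.045, 0.0, 0.001]
ft_force: [1.9, -0.6, 7.8]
grip_width: 0.02
```

```bash
python3 arc.py
```

```text
[0.59436262 0.23386776 0.1343424 ] [ 1.87835465 -0.57004167  7.78574385] [-0.12913132 -0.4446055   0.02881319] 0.019985475319238 25.3167 [ 3.75654536e-01  5.63044628e-01  2.56167111e-01  1.26420544e+00
 -1.60844132e-03  1.85728332e+00]
ang 8.465425443667774 r 0.053444910683169415
```

Call:
{"method": "play_rows", "body": {"motion": [{"fingers": 1,"translation": [0,-0.1,0],"roll": 0},{"fingers": 1,"translation": [0.05,-0.2,0],"roll": 0},{"fingers": 1,"translation": [0.05,-0.2,0],"roll": 0},{"fingers": 1,"translation": [0.05,-0.2,0],"roll": 0},{"fingers": 1,"translation": [0.05,-0.2,0],"roll": 0}]}}

```text
clock: 25.73
eef_pos: [0.5941, 0.2356, 0.1343]
tool_rot: [0.999, 0.045, -0.0, 0.001]
ft_force: [1.2, -2.0, 8.9]
grip_width: 0.0196
```

```bash
python3 arc.py
```

```text
[0.59409287 0.23558319 0.13432912] [ 1.19853947 -1.98825859  8.8579441 ] [-0.35296245 -0.14505343  0.0164182 ] 0.019642026309609803 25.7333 [ 3.78319033e-01  5.64914307e-01  2.59312666e-01  1.26679118e+00
 -1.63444674e-03  1.86001435e+00]
ang 10.326829529806746 r 0.05345883409684842
```

Call:
{"method": "play_rows", "body": {"motion": [{"fingers": 1,"translation": [0,0,0],"roll": 0},{"fingers": 1,"translation": [0,0,0],"roll": 0},{"fingers": 1,"translation": [0,0,0],"roll": 0},{"fingers": 1,"translation": [0,0,0],"roll": 0}]}}

```text
clock: 26.07
eef_pos: [0.5941, 0.2356, 0.1343]
tool_rot: [0.999, 0.045, -0.0, 0.001]
ft_force: [0.8, -1.7, 8.8]
grip_width: 0.0201
```

```bash
python3 arc.py; python3 - <<'E'
from h import *
np.set_printoptions(precision=4,suppress=True)
im2,_,_=snap("side","s11");a=np.load("s8.npz")["im"]
# insert region (side ~ (318,237)) unchanged since release? and bench objects vs start
for nm,(x,y,w,h),ref in[("insert",(300,222,45,40),"s8"),("small",(340,435,40,40),"side0"),("sparesq",(250,345,50,50),"side0"),("turq",(298,318,40,35),"side0"),("turq2",(430,335,45,40),"side0"),("brown",(312,375,45,45),"side0"),("rib",(240,435,85,45),"side0"),("jug",(400,250,60,65),"side0"),("pot",(440,365,70,70),"side0"),("brush",(212,172,36,24),"side0")]:
    r=np.load(ref+".npz")["im"];print(nm,np.median(cv2.absdiff(im2[y:y+h,x:x+w],r[y:y+h,x:x+w])),cv2.phaseCorrelate(*[cv2.cvtColor(i[y:y+h,x:x+w],6).astype(np.float32) for i in(r,im2)])[0])
E
```

```text
[0.59408274 0.2355641  0.13431849] [ 0.76149179 -1.71259783  8.78691895] [-0.29812816 -0.15086975  0.02851949] 0.020091680224181896 26.0667 [ 3.78312483e-01  5.64917864e-01  2.59290319e-01  1.26680181e+00
 -1.66595424e-03  1.86003001e+00]
ang 10.308641131071079 r 0.05344545177080455
insert 34.0 (1.613458017412583, 0.15328199573554713)
small 7.0 (-0.09918443630126106, 0.10508599665180895)
sparesq 7.0 (0.12347163514847637, -0.0916287071170423)
turq 6.0 (-0.053848247647376724, -0.018473484047468958)
turq2 6.0 (0.4335492021821068, -0.12830533722910786)
brown 5.0 (0.5525541164497199, 0.48293120863547756)
rib 6.0 (0.002754591535094164, 0.4493920890758716)
jug 4.0 (0.00922535319644524, -0.03613725709710991)
pot 5.0 (-0.059708714183045686, -0.028037554137561926)
brush 5.0 (-0.04974044472632144, 0.10190416412449466)
```

```bash
python3 - <<'E'
from h import *
s=np.load("s8.npz");K,T=s["K"],s["T"];im=cv2.imread("pics/s11.png");hsv=cv2.cvtColor(im,cv2.COLOR_BGR2HSV)
p=proj(K,T,[.574,.0492,.058]);q=proj(K,T,[.5894,-.0327,.058]);print("pred top centre",p,q)
for V in(120,150,185,200):
    m=((hsv[...,2]>V)&(hsv[...,0]<30)&(hsv[...,1]>12)&(hsv[...,1]<90)).astype(np.uint8);m=cv2.morphologyEx(m,cv2.MORPH_CLOSE,np.ones((3,3)))
    _,l,st,c=cv2.connectedComponentsWithStats(m)
    for r in(p,q):
        k=l[int(r[1]),int(r[0])];print(V,st[k],c[k])
E
```

```text
pred top centre [322.10893735 234.99003755] [338.89655809 258.90571946]
120 [ 297  221   94   67 3028] [334.66413474 255.09280053]
120 [ 297  221   94   67 3028] [334.66413474 255.09280053]
150 [ 297  222   78   65 2542] [333.86703383 254.23839496]
150 [ 297  222   78   65 2542] [333.86703383 254.23839496]
185 [309 227  28  18 397] [322.77078086 235.68010076]
185 [323 248  35  24 519] [339.46820809 259.45472062]
200 [309 227  28  18 380] [322.61052632 235.64210526]
200 [323 248  34  24 483] [339.45341615 259.61076605]
```

The insert's top shows at (322.7,235.7) against (322.1,235.0) predicted for seated, and the seated square is offset by the same amount. I hand in.

```bash
python3 -c "
from workcell import bot
print(bot.job_done())"
```

```text
the job is handed in; nothing more can be done
None
```

The insert is in the round pocket and released, the valve was shut and backed off two full turns, and the gripper is still closed on the handle. The job was handed in at about 26 s of the 72 s allowed; `job_done` gave no verdict.

- **Insert:** I lowered the large off-white disc in, pattern up. It touched the pocket floor at TCP z 0.0389 m, exactly 36 mm above its pick-up height, so it is fully home. The final side view puts its top within 1 px of where a seated insert should show.
- **Valve:** It started about 0.96 turn open. I turned it clockwise to a dead stop (11.5 N, handle at 10.4° against 10.6° expected from the plate's angle). Then I backed it off two turns to TCP (0.5941, 0.2356) m, the same spot as the stop to about 0.1 mm (10.3°). The opening stayed at 20 mm and the side force was about 2 N.
- **Other objects:** Side-view patches of the other bench objects matched the start to about 0.7 px or better. I did not compare the seated square with its starting view.

**What disagreed:**
- The fingertips stood about 12 mm behind the TCP at 70 mm opening, not ahead of it, so I set the grasp heights from the images.
- The grip on the 60 mm disc read 56 mm, and on the 22 mm handle about 20 mm, for reasons I did not find; both grips held.
- The before/after comparison of the insert patch was spoiled by the arm's moving shadow, so I checked the insert by its bright outline instead.

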